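# Snap an ignition controller board onto its standoffs

## Task

The green ignition controller board has to go back into its rubber-mounted aluminium chassis. Lay it over the four white snap standoffs with the orange terminal strip at the chassis's open end, then press it down evenly, going round its corners, until all four standoffs have clicked through and the board sits fully home on their shoulders. Press gently: a push of more than about 20 N can crack the board, and so does forcing it down badly tilted; leave the other things on the bench alone.

Things in the scene. Friction and masses are not known exactly. Their poses are not given: they have to be found in the camera images.
- board: Green circuit board, 140 x 100 x 4 mm, 0.25 kg. Origin: centre of its underside; x along the 140 mm side towards the orange terminal strip (12 x 48 x 13 mm high, at x = 61 mm), z up. 9 mm holes with brass rims at x = +-58, y = +-38 mm. In its middle a black transformer block, 44 (x) x 26 (y) x 32 mm high above the board's top, is the place to grip, across its 26 mm.
- chassis: Aluminium tray, 170 x 130 mm, low walls on three sides, x axis towards its open fourth side. Origin: centre of its underside, 42 mm above the bench. Carries the standoffs, shoulders 16 mm above the origin. It floats on soft rubber mounts over a fixed foot plate (186 x 146 mm): pushed, it sinks straight down, damped, 1 mm for 0.55 N, until they bottom out firmly after 5 to 27 mm (unseen, varies), and comes back.
- post0 (a point): Centre of the 16 mm shoulder of the white snap standoff at chassis x = +58, y = +38 mm. Two sprung prongs rise 12 mm above it, 4 x 3 mm at the tip, widest (12 mm) 6 mm up. A board laid on loosely rests with its underside 8 mm above the shoulders, the tips 4 mm inside the holes; each prong pair yields at roughly 6 to 12 N and lets the board drop onto the shoulder.
- post1 (a point): The same at x = +58, y = -38 mm.
- post2 (a point): The same at x = -58, y = -38 mm.
- post3 (a point): The same at x = -58, y = +38 mm.
- hole0 (a point): Centre of the board's hole at board x = +58, y = +38 mm, at the underside; it belongs on post0.
- hole1 (a point): The same at x = +58, y = -38 mm; it belongs on post1.
- hole2 (a point): The same at x = -58, y = -38 mm; it belongs on post2.
- hole3 (a point): The same at x = -58, y = +38 mm; it belongs on post3.
- pad0 (a point): White spot, 13 mm across, on the board's top beside hole0, at board x = +36, y = +38 mm: a clear place to press with closed fingertips, 22 mm from the prongs.
- pad1 (a point): The same beside hole1, at x = +36, y = -38 mm.
- pad2 (a point): The same beside hole2, at x = -36, y = -38 mm.
- pad3 (a point): The same beside hole3, at x = -36, y = +38 mm.
- spray_bare: Grey spray bottle with a red cap, 68 mm across, 146 mm high; a bystander.
- drink_can_3: Black drink can, 66 mm across, 115 mm high; a bystander.
- screwdriver: Screwdriver with an orange handle, 206 mm long, lying; a bystander.
- pliers: Pliers with red handles, 206 mm long, lying; a bystander.
Things that resemble listed ones, but are neither listed nor needed, are in the scene too. Of the things like the board, leave any that is blue; of the rest the larger one is meant.

How it is judged:
On the way, in this order (a step that is already met when the one before it is completed fails the run):
1. the board is lifted off the bench (height (world z) of board above 0.07 m), for 0.1 s.
2. the board lies over the standoffs, all four tips in their holes (horizontal distance between hole0 and post0 below 0.004 m and z of hole0 in the frame of post0 below 0.011 m and horizontal distance between hole1 and post1 below 0.004 m and z of hole1 in the frame of post1 below 0.011 m and horizontal distance between hole2 and post2 below 0.004 m and z of hole2 in the frame of post2 below 0.011 m and horizontal distance between hole3 and post3 below 0.004 m and z of hole3 in the frame of post3 below 0.011 m), for 0.2 s.
At the end, for the whole second after the job is handed in: Each hole within 3 mm sideways of its own standoff and its underside less than 1.2 mm above that standoff's shoulder (all four clicked through), the board at rest (below 10 mm/s) and let go (horizontal distance between hole0 and post0 below 0.003 m and z of hole0 in the frame of post0 below 0.0012 m and horizontal distance between hole1 and post1 below 0.003 m and z of hole1 in the frame of post1 below 0.0012 m and horizontal distance between hole2 and post2 below 0.003 m and z of hole2 in the frame of post2 below 0.0012 m and horizontal distance between hole3 and post3 below 0.003 m and z of hole3 in the frame of post3 below 0.0012 m and linear speed of board below 0.01 m/s); the robot touches nothing.
It fails at once if the board is pressed too hard on the chassis: their contact forces, the wedged prongs' sideways forces included, add up to more than 45 N (a push of some 22 N on the half-seated board) (contact force between board and chassis above 45 N).
It fails at once if the board is forced down tilted: more than 0.2 rad (11 degrees) while a hole is at its standoff (within 9 mm) (angle between board's own z axis and vertical above 0.2 rad and (distance between hole0 and post0 below 0.009 m or distance between hole1 and post1 below 0.009 m or distance between hole2 and post2 below 0.009 m or distance between hole3 and post3 below 0.009 m)).
It fails at once if another thing on the bench (the spray bottle, the drink can, the screwdriver, the pliers) is moved more than 30 mm (distance of any of spray_bare, drink_can_3, screwdriver, pliers from where it was at the start of the episode above 0.03 m).
It also fails if it takes over 64 s, if anything falls off the work surface, if the arm or the gripper's body presses on something with over 40 N, if the wrist force passes 120 N, or if a joint passes its speed limit or range.

## Robot

A 6-joint arm with a two-finger parallel gripper is mounted at the origin on a cart in front of the work surface, level with it; the furniture and walls round the work are solid. World frame = base frame: x ahead of the robot, y to its left, z up, the work surface at z = 0. Lengths are in m, angles in rad, forces in N, time in s.
With the tool pointing down it reaches from about 0.3 to 0.775 m from the base axis. Payload 14.6 kg.
Tool frame: the origin (TCP) lies on the centre line of the jaws, within the pads' length; the fingertips stand ctrl.tcp_to_tips ahead of it and the grasp point (between the pads) lies 2 mm behind it (ctrl.tcp_to_tips is the distance from the TCP to the fingertips, in m); z points along the fingers, y is the line along which they close (so a half turn about z gives the same grasp; the last joint's range is limited). The gripper opens to 94 mm and grips with 3 to 60 N. Pads are 16 mm wide; open, the fingers measure 119 mm over their backs; the gripper's body (75 mm by 177 mm) begins 78 mm behind the grasp point.
Start: joints at [1.143, 0.3, 1.521, -0, 1.321, -0.067], TCP at [0.194, 0.515, 0.222] pointing down, gripper open.
Joint ranges: [-3.03, 3.03], [-0.79, 2.21], [0.23, 2.52], [-1.04, 4.18], [0, 3.07], [-2.55, 2.55]. Speed limits (rad/s): [2.22, 2.22, 2.57, 3.14, 3.14, 3.14].

## Interface

Orientations are given as [roll, pitch, yaw] about the fixed x, y, z axes, in that order (R = Rz(yaw) Ry(pitch) Rx(roll)).
In Python, from station import telemetry, viewer, hand_in, ctrl gives the robot as it stands.
- The arm moves only by the tool step_arm, never from a script. Its argument "plan" is a list of rows, each an object of numbers: "dx", "dy", "dz": the shift along the tool's x, y, z scaled (see below); "rx", "ry", "rz": the turn, a rotation vector about the tool's x, y, z scaled (see below); "claw": the closure, from 0 (fully open) to 1 (shut). In form: [{"dx": .., "dy": .., "dz": .., "rx": .., "ry": .., "rz": .., "claw": ..}, ...]. A call has 1 to 10 rows; each row shifts and turns the commanded pose from where the row before left it, along the tool's axes as they then stand; what a row does not reach is not made up. The controller multiplies each number of a shift by 0.1 m and each number of a turn by 90 degrees. A row lasts 1/10 s, in which the tool goes at most 50 mm and 8.59 degrees, less where a joint would pass 70% of its speed; a pose out of reach is approached as far as the arm can. A call with a number of a shift or a turn outside -1 to 1 is refused whole. A call with a gripper value outside its range is refused whole. The fingers move at their own pace and stop on an object; "grip_force" is the grip in N (left out, the last holds). Time passes only in rows, so rows that do not move let the fingers close. It gives the time, the measured TCP pose, the force, the opening and the grip force at its end, in the units of the state.
- telemetry.get_obs(): the state, without advancing time (a new reading comes with each control period).
- viewer.camera(name): name is "scene" or "top" or "wrist"; returns a dict with "img" (420x560x3 uint8, red, green, blue), "z_map" (420x560 float32, m along the optical axis (not along the pixel's ray), 0 where there is no reading), "fx", "fy", "cx", "cy" (pixels), "R" (3x3) and "t" (3): a world point X has camera coordinates R X + t; the wrist camera has in their place "tool_from_camera" (4x4, takes a point from camera to tool coordinates, whose origin is the TCP and whose axes are the flange's). Camera axes: x right, y down, z forward; pixel columns grow to the right and rows downward; lengths in m; the calibration is good to about 2 mm. A picture is of the moment at which its call begins: read the wrist's pose just before it.
- hand_in(): hands the job in; it is judged then, once.
Trained networks look in a picture, given as the dict that the camera call returned (one of the last four; its "shot" number tells which), for a name from the list of things; names that differ only in an ending like _2 or _b are one class to them, and where a whole thing is asked for, a point or a joint stands for the part that bears it (a point fixed in the world has none). Each returns a list of dicts, best first, with "score" (0 to 1); they miss things now and then, are a little off and sometimes report something else, mostly with a low value. They report only what shows in the picture. A call takes as long as a camera call. They do not tell look-alikes from the thing itself.
- viewer.recognise(target, picture): "rect" ([left, top, right, bottom] in pixels, round what is visible of it).
The state is a dict: "time_s": time; "qpos": joint angles; "joint_vel": joint speeds; "tau": joint torques, N m; "ee_pos": TCP position; "eef_rot": TCP orientation; "force": force on the tool from outside, world axes, zero at the start; "moment": the same for the moment, N m; "grip_width": finger opening in m; "grip_force": force on a finger pad.
Only numpy, scipy, OpenCV 4.12 (cv2) and the standard library are available. Lean on these libraries where they do the work, as an engineer would, in place of code of your own. Each camera call takes 0.05 s, during which the arm holds its last target. There are 200 camera calls.

## Working session

There is one attempt and no reset: what is moved stays moved. The work goes in short steps, Python scripts to look and compute and a tool call to move; the robot and the scene stay as the last step left them, time stands still between calls to the robot, and variables do not carry over. Pictures are saved under pics/ and viewed, at most 10 in all, crops included, and the job is handed in when it is done.

Besides the shell and the picture viewer there is one more tool, called after ">>>" as name([rows], argument=value, ...), one row to a line, values as JSON. step_arm: Moves the arm, as the interface text tells. Shifts and turns lie within -1 to 1; 1 stands for 0.1 m of shift or 90 degrees of turn. Its arguments: {"type":"object","properties":{"plan":{"type":"array"},"grip_force":{"type":"number"}},"required":["plan"]}

```bash
mkdir -p pics; ls; cat > h.py <<'E'
import numpy as np, cv2, sys
from station import telemetry, viewer, hand_in, ctrl
from scipy.spatial.transform import Rotation as Ro
def shot(n):
    o=telemetry.get_obs(); p=viewer.camera(n)
    if 'R' in p: Rc=np.array(p['R']); T=np.eye(4); T[:3,:3]=Rc.T; T[:3,3]=-Rc.T@np.array(p['t'])
    else:
        W=np.eye(4); W[:3,:3]=Ro.from_euler('xyz',o['eef_rot']).as_matrix(); W[:3,3]=o['ee_pos']; T=W@np.array(p['tool_from_camera'])
    p['T']=T; return p
def cloud(p):
    z=p['z_map'].astype(float); v,u=np.indices(z.shape)
    c=np.stack([(u-p['cx'])/p['fx']*z,(v-p['cy'])/p['fy']*z,z],-1)
    X=c@p['T'][:3,:3].T+p['T'][:3,3]; X[z==0]=np.nan; return X
def ray(p,u,v,z):
    d=p['T'][:3,:3]@np.array([(u-p['cx'])/p['fx'],(v-p['cy'])/p['fy'],1]); o=p['T'][:3,3]; return o+d*(z-o[2])/d[2]
def proj(p,X):
    c=np.linalg.inv(p['T'])@np.append(X,1); return c[0]/c[2]*p['fx']+p['cx'],c[1]/c[2]*p['fy']+p['cy']
def save(p,n): cv2.imwrite('pics/'+n+'.png',p['img'][:,:,::-1])
E
python3 - <<'E'
from h import *
o=telemetry.get_obs(); print(o, ctrl.tcp_to_tips)
P=[shot(n) for n in('top','scene')]
for p,n in zip(P,('top','scene')):
    save(p,n)
    print(n,p['T'][:3,3].round(3), p['fx'])
    X=cloud(p)
    for t in('board','chassis','post0','spray_bare','drink_can_3','screwdriver','pliers'):
        for r in viewer.recognise(t,p)[:4]:
            l,a,b,c=r['rect']; q=X[int((a+c)/2),int((l+b)/2)]
            print(t,round(r['score'],2),np.round(r['rect']),q.round(3))
a=np.hstack([cv2.imread('pics/top.png'),cv2.imread('pics/scene.png')]) ; cv2.imwrite('pics/both.png',cv2.resize(a,(800,300)))
E
```

```text
pics
{'time_s': 0.0, 'qpos': array([ 1.14340528e+00,  3.00477456e-01,  1.52158654e+00, -2.51707240e-05,
        1.32068547e+00, -6.66097601e-02]), 'joint_vel': array([ 0.00077742,  0.00025756, -0.0011828 , -0.00046448, -0.00169397,
        0.00025632]), 'tau': array([ 2.11493621e-03, -5.31814098e+01, -3.52730799e+01,  7.08700041e-02,
        2.45360413e-02, -3.86309353e-05]), 'ee_pos': array([0.19406579, 0.51436548, 0.22188052]), 'eef_rot': array([-3.14043678e+00, -5.26719997e-05,  2.78081758e+00]), 'force': array([ 0.88364463, -0.10143592, -0.74501397]), 'moment': array([-0.03185741, -0.01182231,  0.06334416]), 'grip_force': 0.0, 'grip_width': 0.093647427722455} 0.017
top [0.434 0.15  1.28 ] 441.876153984264
board 0.94 [394. 243. 436. 281.] [ 0.383 -0.22   0.03 ]
board 0.72 [260. 155. 323. 221.] [0.58  0.131 0.044]
board 0.7 [362. 176. 402. 230.] [ 0.547 -0.123  0.04 ]
board 0.7 [315. 245. 348. 283.] [0.37  0.014 0.027]
chassis 0.84 [262. 152. 324. 221.] [0.586 0.126 0.048]
chassis 0.72 [361. 179. 398. 227.] [ 0.544 -0.118  0.036]
post0 0.91 [264. 154. 325. 224.] [0.578 0.123 0.045]
[... 192 characters left out ...]
.66 [139. 207. 207. 224.] [0.498 0.467 0.015]
pliers 0.94 [134. 240. 206. 269.] [0.387 0.475 0.013]
scene [-0.18  -0.911  0.694] 476.7829196211595
board 0.94 [247. 260. 279. 281.] [0.378 0.004 0.003]
board 0.77 [288. 304. 346. 336.] [ 0.374 -0.239  0.003]
board 0.57 [316. 258. 373. 294.] [ 0.535 -0.145  0.011]
board 0.49 [266. 206. 333. 232.] [0.591 0.132 0.045]
chassis 0.77 [267. 205. 333. 232.] [0.593 0.129 0.046]
post0 0.8 [266. 206. 334. 233.] [0.587 0.126 0.045]
spray_bare 0.69 [223. 148. 241. 189.] [0.58  0.531 0.083]
drink_can_3 0.81 [250. 160. 267. 197.] [0.622 0.419 0.073]
screwdriver 0.58 [205. 185. 241. 206.] [0.505 0.465 0.02 ]
pliers 0.5 [170. 195. 212. 214.] [0.387 0.472 0.012]
```

View pics/top.png

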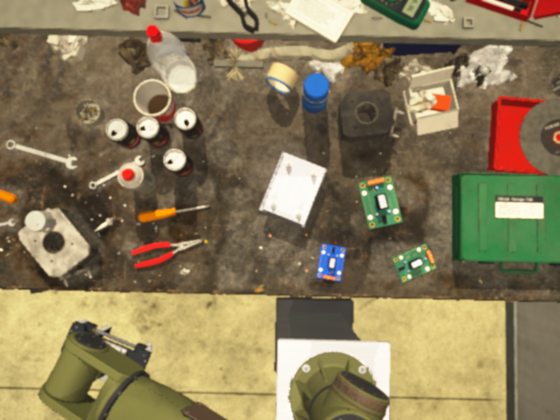

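Three boards show in the top view: a green one at (381,202), a smaller green one at (414,262) and a blue one at (332,262). The larger green one at (381,202) fits the description. I'll confirm it in a crop.

```bash
python3 - <<'E'
from h import *
p=shot('top'); X=cloud(p)
hsv=cv2.cvtColor(p['img'],cv2.COLOR_RGB2HSV)
g=cv2.inRange(hsv,(40,60,40),(90,255,255))
for (l,t,r,b) in((350,165,410,240),(385,238,445,288)):
    m=np.zeros_like(g); m[t:b,l:r]=g[t:b,l:r]
    v,u=np.nonzero(m); Q=np.array([ray(p,a,c,.004)[:2] for a,c in zip(u,v)],np.float32)
    print(cv2.minAreaRect(Q), len(Q))
im=p['img'][140:290,250:450,::-1]; cv2.imwrite('pics/crop.png',cv2.resize(im,(800,600),interpolation=cv2.INTER_CUBIC))
E
```

```text
((0.5495026111602783, -0.127317875623703), (0.1448426991701126, 0.10483697801828384), 14.361063003540039) 1193
((0.3781236708164215, -0.2263004183769226), (0.0821186751127243, 0.11220800131559372), 24.5913143157959) 710
```

View pics/crop.png

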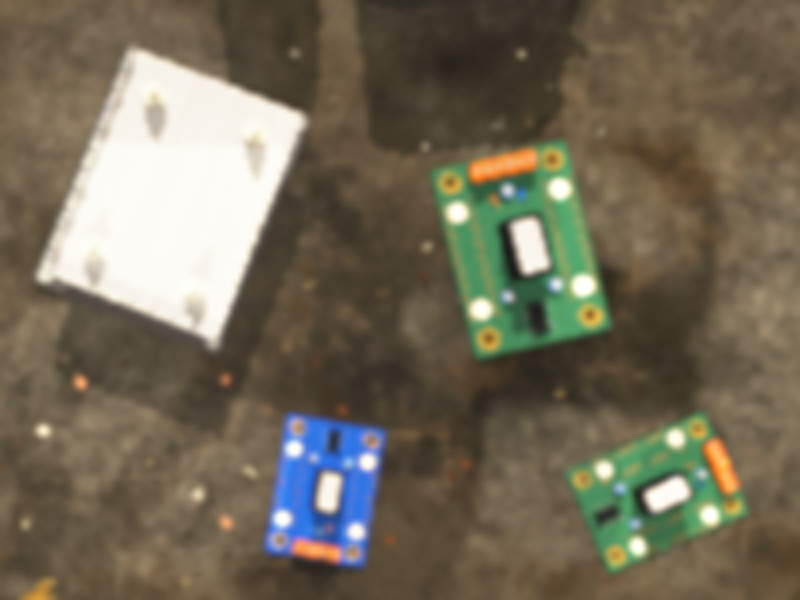

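The crop settles it. The board at crop (520,250), which is top pixel (381,202), measures about 145x105 mm, so it's the larger green one. The smaller green board is at crop (660,490) and the blue one at (325,490). The board's strip points towards world +x, with a yaw of about +14°. The chassis is at crop (170,200), but I can't tell which end is open, so I'll look from the wrist.

```bash
cat >> h.py <<'E'
def delta(X=None,yaw=None):
    "world target -> tool-frame shift (units of .1 m) and turn about tool z (units of 90deg)"
    o=telemetry.get_obs(); R=Ro.from_euler('xyz',o['eef_rot']); 
    if X is not None: print('shift',(R.inv().apply(np.array(X)-o['ee_pos'])/.1).round(3))
    if yaw is not None:
        d=(R.inv()*Ro.from_euler('xyz',[np.pi,0,np.radians(yaw)])).as_rotvec(); print('turn',(d/(np.pi/2)).round(3))
E
python3 - <<'E'
from h import *
p=shot('wrist'); print(np.array(p['tool_from_camera']).round(3),p['fx'])
delta([.53,.07,.36])
E
```

```text
[[-0.001 -0.963 -0.268  0.077]
 [ 1.    -0.001 -0.     0.001]
 [ 0.    -0.268  0.963 -0.162]
 [ 0.     0.     0.     1.   ]] 289.81326532476527
shift [-4.712 -2.974 -1.376]
```

>>> step_arm([
  {"dx": -0.4, "dy": -0.26, "dz": -0.08},
  {"dx": -0.4, "dy": -0.26, "dz": -0.08},
  {"dx": -0.4, "dy": -0.26, "dz": -0.08},
  {"dx": -0.4, "dy": -0.26, "dz": -0.08},
  {"dx": -0.4, "dy": -0.26, "dz": -0.08},
  {"dx": -0.4, "dy": -0.26, "dz": -0.08},
  {"dx": -0.4, "dy": -0.26, "dz": -0.08},
  {"dx": -0.4, "dy": -0.26, "dz": -0.08},
  {"dx": -0.4, "dy": -0.26, "dz": -0.08},
  {"dx": -0.4, "dy": -0.26, "dz": -0.08},
])

```text
$.plan[0]: bad value
```

>>> step_arm([
  {"dx": -0.35, "dy": -0.23},
  {"dx": -0.35, "dy": -0.23},
  {"dx": -0.35, "dy": -0.23},
  {"dx": 0},
  {"dx": 0},
])

```text
$.plan[0]: bad value
```

```bash
python3 - <<'E'
from h import *
p=shot('wrist'); o=telemetry.get_obs(); print(o['ee_pos'],o['qpos'],o['time_s'])
save(p,'w1'); X=cloud(p); np.savez('w1',**{k:p[k] for k in('img','z_map','T','fx','fy','cx','cy')})
for t in('board','chassis','post0'):
    for r in viewer.recognise(t,p)[:3]:
        l,a,b,c=r['rect']; print(t,round(r['score'],2),np.round(r['rect']),X[int((a+c)/2),int((l+b)/2)].round(3))
E
```

```text
[0.19415613 0.51457824 0.22244146] [ 1.14340372e+00  2.99888068e-01  1.52102519e+00  2.59521191e-06
  1.32066717e+00 -6.65875522e-02] 0.95
```

View pics/w1.png

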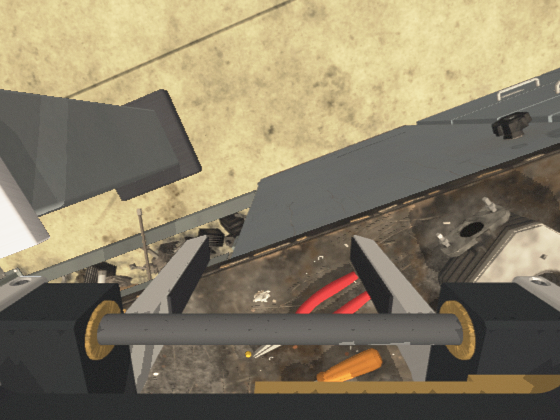

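All row keys are required, so nothing moved. This frame only shows the gripper over the pliers at (330,300). The gripper hides everything below about row 240, so I'll put the TCP beyond the targets.

>>> step_arm([
  {"dx": -0.41, "dy": -0.222, "dz": -0.08, "rx": 0, "ry": 0, "rz": 0, "claw": 0},
  {"dx": -0.41, "dy": -0.222, "dz": -0.08, "rx": 0, "ry": 0, "rz": 0, "claw": 0},
  {"dx": -0.41, "dy": -0.222, "dz": -0.08, "rx": 0, "ry": 0, "rz": 0, "claw": 0},
  {"dx": -0.41, "dy": -0.222, "dz": -0.08, "rx": 0, "ry": 0, "rz": 0, "claw": 0},
  {"dx": -0.41, "dy": -0.222, "dz": -0.08, "rx": 0, "ry": 0, "rz": 0, "claw": 0},
  {"dx": -0.41, "dy": -0.222, "dz": -0.08, "rx": 0, "ry": 0, "rz": 0, "claw": 0},
  {"dx": -0.41, "dy": -0.222, "dz": -0.08, "rx": 0, "ry": 0, "rz": 0, "claw": 0},
  {"dx": -0.41, "dy": -0.222, "dz": -0.08, "rx": 0, "ry": 0, "rz": 0, "claw": 0},
  {"dx": -0.41, "dy": -0.222, "dz": -0.08, "rx": 0, "ry": 0, "rz": 0, "claw": 0},
  {"dx": -0.41, "dy": -0.222, "dz": -0.08, "rx": 0, "ry": 0, "rz": 0, "claw": 0},
])

```text
time_s: 2.1
ee_pos: [0.5004, 0.1604, 0.303]
eef_rot: [3.141, 0.0, 2.781]
force: [0.6, 0.9, 0.1]
grip_width: 0.0937
grip_force: 0.0
```

>>> step_arm([
  {"dx": -0.41, "dy": -0.222, "dz": 0, "rx": 0, "ry": 0, "rz": 0, "claw": 0},
  {"dx": -0.41, "dy": -0.222, "dz": 0, "rx": 0, "ry": 0, "rz": 0, "claw": 0},
  {"dx": -0.41, "dy": -0.222, "dz": 0, "rx": 0, "ry": 0, "rz": 0, "claw": 0},
  {"dx": -0.41, "dy": -0.222, "dz": 0, "rx": 0, "ry": 0, "rz": 0, "claw": 0},
  {"dx": 0, "dy": 0, "dz": 0, "rx": 0, "ry": 0, "rz": 0, "claw": 0},
  {"dx": 0, "dy": 0, "dz": 0, "rx": 0, "ry": 0, "rz": 0, "claw": 0},
])

```text
time_s: 2.7
ee_pos: [0.6216, 0.0206, 0.3017]
eef_rot: [-3.141, -0.001, 2.779]
force: [-0.2, 0.1, 0.3]
grip_width: 0.0936
grip_force: 0.0
```

```bash
python3 - <<'E'
from h import *
p=shot('wrist'); o=telemetry.get_obs(); print(o['ee_pos'],o['qpos'],o['time_s'],o['force'])
save(p,'w2'); X=cloud(p); np.savez('w2',**{k:p[k] for k in('img','z_map','T','fx','fy','cx','cy')})
for t in('board','chassis'):
    for r in viewer.recognise(t,p)[:3]:
        l,a,b,c=r['rect']; print(t,round(r['score'],2),np.round(r['rect']),X[int((a+c)/2),int((l+b)/2)].round(3))
E
```

```text
[0.62123957 0.02144682 0.30222956] [-2.44629259e-02  4.23466666e-01  1.17231236e+00  1.42870254e-04
  1.54629962e+00 -1.23428537e+00] 2.75 [0.74851379 0.11074232 0.06797207]
board 0.89 [ 26.  35. 111. 130.] [ 0.384 -0.212  0.018]
board 0.74 [125. 114. 231. 218.] [ 0.547 -0.114  0.027]
chassis 0.62 [292.  62. 398. 193.] [0.581 0.132 0.046]
```

View pics/w2.png

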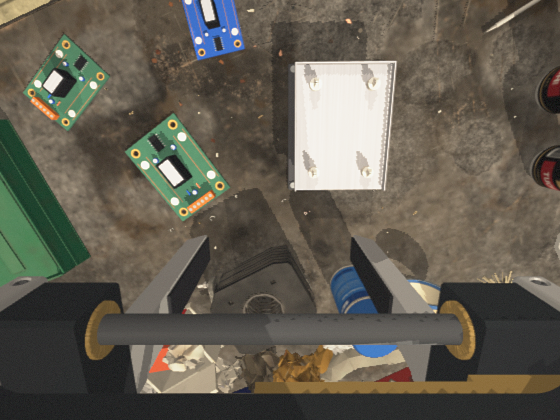

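The target board shows at (177,167) and the chassis at (345,127), with standoffs near (314,83), (373,83), (366,172) and (312,172). Next I'll find the open end from an enlarged crop plus the depth, and refine the poses.

```bash
python3 - <<'E'
from h import *
d=np.load('w2.npz'); p={k:d[k] for k in d}; X=cloud(p)
# chassis: points with z in .04-.056 near
m=(np.abs(X[...,0]-.585)<.14)&(np.abs(X[...,1]-.128)<.13)&(X[...,2]>.035)&(X[...,2]<.075)
Q=X[m]; r=cv2.minAreaRect(Q[:,:2].astype(np.float32)); print(r)
c=np.array(r[0]); B=cv2.boxPoints(r); e1=B[1]-B[0]; e2=B[2]-B[1]; L=e1 if np.hypot(*e1)>np.hypot(*e2) else e2
a=L/np.hypot(*L); a=a*np.sign(a[0]); n=np.array([-a[1],a[0]]); s=(Q[:,:2]-c)@a; t=(Q[:,:2]-c)@n
print('yaw',np.degrees(np.arctan2(a[1],a[0])))
for nm,q,w in(('along',s,t),('across',t,s)):
    for lo in np.arange(-.09,.09,.006):
        k=(q>lo)&(q<lo+.006)&(np.abs(w)<.025)
        if k.sum()>3: print(nm,round(lo,3),np.percentile(Q[k,2],[10,50,90]).round(4),k.sum())
im=p['img'][45:210,270:420,::-1]; cv2.imwrite('pics/c2.png',cv2.resize(im,(545,600),interpolation=cv2.INTER_CUBIC))
E
```

```text
((0.5827221870422363, 0.1265747845172882), (0.13019269704818726, 0.17029140889644623), 69.65382385253906)
yaw -20.346178
along -0.09 [0.0548 0.0554 0.0564] 16
along -0.084 [0.0453 0.0467 0.0555] 263
along -0.078 [0.0449 0.0461 0.0471] 190
along -0.072 [0.0449 0.0459 0.0471] 185
along -0.066 [0.0449 0.046  0.0471] 178
along -0.06 [0.0451 0.046  0.0471] 173
along -0.054 [0.0451 0.0461 0.0473] 176
along -0.048 [0.0452 0.0461 0.0473] 185
along -0.042 [0.0451 0.046  0.047 ] 181
along -0.036 [0.0449 0.046  0.047 ] 148
along -0.03 [0.045  0.0461 0.0473] 180
along -0.024 [0.045  0.0461 0.0472] 166
along -0.018 [0.0451 0.0462 0.0471] 162
along -0.012 [0.0452 0.0461 0.0472] 172
along -0.006 [0.0453 0.0461 0.0471] 151
along 0.0 [0.045  0.0462 0.0471] 160
along 0.006 [0.0449 0.0461 0.047 ] 162
along 0.012 [0.0451 0.0459 0.0471] 141
along 0.018 [0.0451 0.0461 0.0472] 171
along 0.024 [0.0451 0.0462 0.0473] 143
along 0.03 [0.0451 0.0461 0.047 ] 142
along 0.036 [0.0453 0.0463 0.0472] 151
along 0.042 [0.0449 0.0462 0.0472] 160
along 0.048 [0.0451 0.0461 0.0472] 144
along 0.054 [0.0453 0.046  0.0472] 
[... 378 characters left out ...]
45  0.046  0.0471] 157
across -0.036 [0.045  0.0461 0.0473] 163
across -0.03 [0.0451 0.046  0.0471] 159
across -0.024 [0.0451 0.046  0.0471] 163
across -0.018 [0.0452 0.0462 0.0473] 158
across -0.012 [0.045  0.0463 0.0472] 156
across -0.006 [0.045  0.046  0.0471] 162
across 0.0 [0.0451 0.046  0.047 ] 157
across 0.006 [0.045  0.0459 0.0471] 160
across 0.012 [0.0452 0.0462 0.0471] 161
across 0.018 [0.0451 0.0461 0.0473] 159
across 0.024 [0.0452 0.0462 0.0472] 157
across 0.03 [0.0452 0.0462 0.0472] 162
across 0.036 [0.045 0.046 0.047] 149
across 0.042 [0.045  0.0461 0.0471] 164
across 0.048 [0.0451 0.0463 0.0472] 158
across 0.054 [0.0451 0.0461 0.0473] 161
across 0.06 [0.0454 0.0499 0.0562] 225
```

View pics/c2.png

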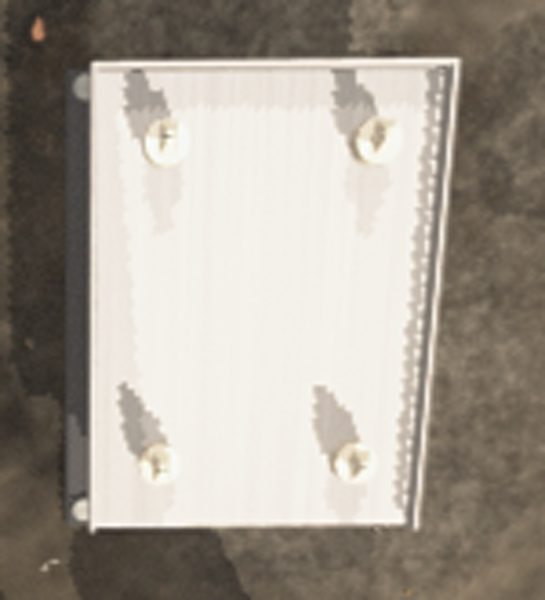

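The crop shows walls along the top, left and right, and the bottom edge, with standoffs at (155,462) and (353,462), has none. Depth agrees: the rim sits at 0.055 only on the −s end and both sides. So the chassis x axis has a yaw of about −20.3°. Next I'll refine both poses.

```bash
cat >> h.py <<'E'
def fit(M,W):
    "rigid 2D fit W=c+R M"
    M=np.array(M);W=np.array(W); m=M-M.mean(0); w=W-W.mean(0)
    th=np.arctan2((m[:,0]*w[:,1]-m[:,1]*w[:,0]).sum(),(m*w).sum()); R=np.array([[np.cos(th),-np.sin(th)],[np.sin(th),np.cos(th)]])
    c=W.mean(0)-R@M.mean(0); return c,np.degrees(th),np.linalg.norm(W-c-M@R.T,axis=1)
E
python3 - <<'E'
from h import *
d=np.load('w2.npz'); p={k:d[k] for k in d}; X=cloud(p)
c=np.array([.5827,.1266]); th=np.radians(-20.35); R=np.array([[np.cos(th),-np.sin(th)],[np.sin(th),np.cos(th)]])
M=[(.058,.038),(.058,-.038),(-.058,-.038),(-.058,.038)]; W=[]
for q in M:
    w=c+R@q; k=(np.hypot(X[...,0]-w[0],X[...,1]-w[1])<.016)&(X[...,2]>.0535)
    k2=k&(X[...,2]<.060)
    Q=X[k]; print(k.sum(),np.percentile(Q[:,2],[5,50,95]).round(4), (Q.mean(0)[:2]-w).round(4))
    (a,b),r=cv2.minEnclosingCircle(Q[:,:2].astype(np.float32)); print('  circ',(np.array([a,b])-w).round(4),round(r,4)); W.append((a,b))
print(fit(M,W))
img=p['img']; hsv=cv2.cvtColor(img,cv2.COLOR_RGB2HSV)
g=cv2.inRange(hsv,(40,60,40),(90,255,255)); m=np.zeros_like(g); m[105:228,118:238]=g[105:228,118:238]
v,u=np.nonzero(m); Q=np.array([ray(p,a,b,.004)[:2] for a,b in zip(u,v)],np.float32); r=cv2.minAreaRect(Q); print(r)
cb=np.array(r[0]); yb=np.radians(14.4); Rb=np.array([[np.cos(yb),-np.sin(yb)],[np.sin(yb),np.cos(yb)]])
# pads: white blobs on board top
wm=cv2.inRange(hsv,(0,0,170),(180,60,255)); n,lab,st,ce=cv2.connectedComponentsWithStats(wm)
P=[(.036,.038),(.036,-.038),(-.036,-.038),(-.036,.038)];Wp=[]
for q in P:
    w=cb+Rb@q; L=[ray(p,*ce[i],.004)[:2] for i in range(1,n) if st[i,4]>15 and st[i,4]<400]
    L=min(L,key=lambda z:np.hypot(*(z-w))); print((L-w).round(4)); Wp.append(L)
print(fit(P,Wp))
k=(np.hypot(X[...,0]-cb[0],X[...,1]-cb[1])<.03)&(X[...,2]>.028); print('trafo',X[k].mean(0), np.percentile(X[k][:,2],[5,50,95]),cv2.minAreaRect(X[k][:,:2].astype(np.float32)))
k=(np.hypot(X[...,0]-.48,X[...,1])<.03); print('bench',np.nanmedian(X[k][:,2]))
E
```

```text
109 [0.0557 0.0589 0.0693] [-0.0013 -0.0014]
  circ [-0.0003 -0.0002] 0.0079
14884 [0.3192 0.4049 0.4196] [-0.0023  0.0021]
  circ [0. 0.] 0.0161
125 [0.0561 0.0592 0.0693] [ 0.0006 -0.0009]
  circ [ 0.     -0.0004] 0.0079
132 [0.0564 0.0592 0.0696] [ 0.0001 -0.0018]
  circ [ 0.     -0.0005] 0.008
(array([0.58264415, 0.12632908]), np.float64(-20.231636185727865), array([2.58803475e-04, 2.23160363e-04, 6.06986774e-05, 2.44602905e-04]))
((0.5526347160339355, -0.1256963610649109), (0.14093917608261108, 0.10186678916215897), 14.231597900390625)
[ 0.0001 -0.0002]
[ 0.0004 -0.0006]
[ 0.0002 -0.0002]
[ 0.0002 -0.0002]
(array([ 0.55286306, -0.12598882]), np.float64(14.340808977870761), array([1.62863473e-04, 2.74505734e-04, 1.03801155e-04, 2.36066717e-05]))
trafo [ 0.55243517 -0.12431856  0.03594542] [0.03134301 0.03631847 0.03793096] ((0.5526924729347229, -0.12586793303489685), (0.04391767829656601, 0.02653670683503151), 14.238349914550781)
bench 0.0001624273899938078
```

Fit residuals are under 0.3 mm and the heights agree. The chassis is at (0.5826, 0.1263) with yaw −20.25°, and the board at (0.5529, −0.1260) with yaw 14.3°. Now I'll turn and descend.

>>> step_arm([
  {"dx": 0, "dy": 0, "dz": 0.32, "rx": 0, "ry": 0, "rz": -0.078, "claw": 0},
  {"dx": 0, "dy": 0, "dz": 0.32, "rx": 0, "ry": 0, "rz": -0.078, "claw": 0},
  {"dx": 0, "dy": 0, "dz": 0.32, "rx": 0, "ry": 0, "rz": -0.078, "claw": 0},
  {"dx": 0, "dy": 0, "dz": 0.32, "rx": 0, "ry": 0, "rz": -0.078, "claw": 0},
  {"dx": 0, "dy": 0, "dz": 0.32, "rx": 0, "ry": 0, "rz": -0.078, "claw": 0},
  {"dx": 0, "dy": 0, "dz": 0, "rx": 0, "ry": 0, "rz": 0, "claw": 0},
  {"dx": 0, "dy": 0, "dz": 0, "rx": 0, "ry": 0, "rz": 0, "claw": 0},
])

```text
time_s: 3.55
ee_pos: [0.6216, 0.0219, 0.1438]
eef_rot: [-3.141, 0.001, -2.892]
force: [-0.2, -0.3, 0.6]
grip_width: 0.0942
grip_force: 0.0
```

```bash
python3 - <<'E'
from h import *
delta([.5529,-.126,.03],194.3)
E
```

```text
shift [ 1.031 -1.264  1.138]
turn [-0.  0. -0.]
```

>>> step_arm([
  {"dx": 0.25, "dy": -0.31, "dz": 0, "rx": 0, "ry": 0, "rz": 0, "claw": 0},
  {"dx": 0.25, "dy": -0.32, "dz": 0, "rx": 0, "ry": 0, "rz": 0, "claw": 0},
  {"dx": 0.25, "dy": -0.32, "dz": 0.1, "rx": 0, "ry": 0, "rz": 0, "claw": 0},
  {"dx": 0.28, "dy": -0.31, "dz": 0.24, "rx": 0, "ry": 0, "rz": 0, "claw": 0},
  {"dx": 0, "dy": 0, "dz": 0.3, "rx": 0, "ry": 0, "rz": 0, "claw": 0},
  {"dx": 0, "dy": 0, "dz": 0, "rx": 0, "ry": 0, "rz": 0, "claw": 0},
  {"dx": 0, "dy": 0, "dz": 0, "rx": 0, "ry": 0, "rz": 0, "claw": 0},
])

```text
time_s: 4.25
ee_pos: [0.5542, -0.1262, 0.0807]
eef_rot: [-3.141, 0.002, -2.891]
force: [0.4, 0.5, -0.6]
grip_width: 0.0944
grip_force: 0.0
```

```bash
cat >> h.py <<'E'
def pads(p,cb,yaw,ztop,gate=.012,verbose=0):
    "board pose from the white pads seen in picture p, at a guessed pose"
    yb=np.radians(yaw); Rb=np.array([[np.cos(yb),-np.sin(yb)],[np.sin(yb),np.cos(yb)]])
    hsv=cv2.cvtColor(p['img'],cv2.COLOR_RGB2HSV)
    wm=cv2.inRange(hsv,(0,0,150),(180,70,255)); n,lab,st,ce=cv2.connectedComponentsWithStats(wm)
    P=[(.036,.038),(.036,-.038),(-.036,-.038),(-.036,.038)]; A=[];B=[]
    for q in P:
        w=cb+Rb@q; L=[(ray(p,*ce[i],ztop)[:2],st[i,4]) for i in range(1,n) if st[i,4]>10]
        L,a=min(L,key=lambda z:np.hypot(*(z[0]-w)))
        print(q,(L-w).round(4),a)
        if np.hypot(*(L-w))<gate: A.append(q);B.append(L)
    if len(A)>1: print(fit(A,B))
E
python3 - <<'E'
from h import *
p=shot('wrist'); save(p,'w3'); delta([.5529,-.126,.03],194.3); pads(p,np.array([.5529,-.126]),14.3,.004)
E
```

```text
shift [0.017 0.006 0.51 ]
turn [-0.001  0.002  0.001]
(0.036, 0.038) [0.0002 0.0002] 195
(0.036, -0.038) [ 0.     -0.0004] 210
(-0.036, -0.038) [-0.0001 -0.0002] 253
(-0.036, 0.038) [0.0001 0.0009] 268
(array([ 0.55296615, -0.12587756]), np.float64(13.996381347402732), array([0.00027652, 0.00028607, 0.00050581, 0.00051722]))
```

>>> step_arm([
  {"dx": 0.015, "dy": 0.006, "dz": 0.26, "rx": 0, "ry": 0, "rz": 0, "claw": 0},
  {"dx": 0, "dy": 0, "dz": 0.25, "rx": 0, "ry": 0, "rz": 0, "claw": 0},
  {"dx": 0, "dy": 0, "dz": 0, "rx": 0, "ry": 0, "rz": 0, "claw": 0.4},
  {"dx": 0, "dy": 0, "dz": 0, "rx": 0, "ry": 0, "rz": 0, "claw": 0.6},
  {"dx": 0, "dy": 0, "dz": 0, "rx": 0, "ry": 0, "rz": 0, "claw": 1},
  {"dx": 0, "dy": 0, "dz": 0, "rx": 0, "ry": 0, "rz": 0, "claw": 1},
  {"dx": 0, "dy": 0, "dz": 0, "rx": 0, "ry": 0, "rz": 0, "claw": 1},
  {"dx": 0, "dy": 0, "dz": 0, "rx": 0, "ry": 0, "rz": 0, "claw": 1},
], grip_force=25)

```text
time_s: 5.1
ee_pos: [0.5517, -0.1264, 0.0279]
eef_rot: [-3.141, 0.001, -2.89]
force: [0.2, 0.8, -0.3]
grip_width: 0.0489
grip_force: 0.0
```

>>> step_arm([
  {"dx": 0, "dy": 0, "dz": 0, "rx": 0, "ry": 0, "rz": 0, "claw": 1},
  {"dx": 0, "dy": 0, "dz": 0, "rx": 0, "ry": 0, "rz": 0, "claw": 1},
  {"dx": 0, "dy": 0, "dz": 0, "rx": 0, "ry": 0, "rz": 0, "claw": 1},
  {"dx": 0, "dy": 0, "dz": 0, "rx": 0, "ry": 0, "rz": 0, "claw": 1},
  {"dx": 0, "dy": 0, "dz": 0, "rx": 0, "ry": 0, "rz": 0, "claw": 1},
])

```text
time_s: 5.6
ee_pos: [0.5515, -0.1263, 0.0274]
eef_rot: [3.142, -0.0, -2.89]
force: [-1.0, -0.8, 0.4]
grip_width: 0.0258
grip_force: 25.0
```

>>> step_arm([
  {"dx": 0, "dy": 0, "dz": -0.1, "rx": 0, "ry": 0, "rz": 0, "claw": 1},
  {"dx": 0, "dy": 0, "dz": -0.3, "rx": 0, "ry": 0, "rz": 0, "claw": 1},
  {"dx": 0, "dy": 0, "dz": -0.4, "rx": 0, "ry": 0, "rz": 0, "claw": 1},
  {"dx": 0, "dy": 0, "dz": -0.4, "rx": 0, "ry": 0, "rz": 0.064, "claw": 1},
  {"dx": 0, "dy": 0, "dz": -0.2, "rx": 0, "ry": 0, "rz": 0.064, "claw": 1},
  {"dx": 0, "dy": 0, "dz": 0, "rx": 0, "ry": 0, "rz": 0.064, "claw": 1},
  {"dx": 0, "dy": 0, "dz": 0, "rx": 0, "ry": 0, "rz": 0.064, "claw": 1},
  {"dx": 0, "dy": 0, "dz": 0, "rx": 0, "ry": 0, "rz": 0.064, "claw": 1},
  {"dx": 0, "dy": 0, "dz": 0, "rx": 0, "ry": 0, "rz": 0.064, "claw": 1},
  {"dx": 0, "dy": 0, "dz": 0, "rx": 0, "ry": 0, "rz": 0, "claw": 1},
])

```text
time_s: 6.6
ee_pos: [0.5514, -0.1263, 0.1678]
eef_rot: [3.142, -0.0, 2.789]
force: [0.1, -0.1, -1.9]
grip_width: 0.0257
grip_force: 25.0
```

```bash
python3 - <<'E'
from h import *
delta([.5826,.1263,.15],159.75); o=telemetry.get_obs(); print(o['ee_pos'],o['force'],o['grip_force'])
E
```

```text
shift [0.58  2.478 0.179]
turn [ 0. -0.  0.]
[ 0.55136386 -0.12626643  0.16784701] [ 0.1376194  -0.10409164 -1.8752372 ] 24.999922513961792
```

>>> step_arm([
  {"dx": 0.05, "dy": 0.2, "dz": 0, "rx": 0, "ry": 0, "rz": 0, "claw": 1},
  {"dx": 0.09, "dy": 0.4, "dz": 0, "rx": 0, "ry": 0, "rz": 0, "claw": 1},
  {"dx": 0.09, "dy": 0.42, "dz": 0, "rx": 0, "ry": 0, "rz": 0, "claw": 1},
  {"dx": 0.09, "dy": 0.42, "dz": 0, "rx": 0, "ry": 0, "rz": 0, "claw": 1},
  {"dx": 0.09, "dy": 0.42, "dz": 0, "rx": 0, "ry": 0, "rz": 0, "claw": 1},
  {"dx": 0.09, "dy": 0.4, "dz": 0, "rx": 0, "ry": 0, "rz": 0, "claw": 1},
  {"dx": 0.08, "dy": 0.218, "dz": 0.18, "rx": 0, "ry": 0, "rz": 0, "claw": 1},
  {"dx": 0, "dy": 0, "dz": 0, "rx": 0, "ry": 0, "rz": 0, "claw": 1},
  {"dx": 0, "dy": 0, "dz": 0, "rx": 0, "ry": 0, "rz": 0, "claw": 1},
])

```text
time_s: 7.5
ee_pos: [0.5821, 0.1263, 0.1494]
eef_rot: [-3.141, -0.001, 2.793]
force: [1.0, -0.1, -2.2]
grip_width: 0.026
grip_force: 25.0
```

```bash
python3 - <<'E'
from h import *
p=shot('wrist'); save(p,'w4'); o=telemetry.get_obs(); z=o['ee_pos'][2]-.0275+.004; print(o['ee_pos'],o['time_s'],z)
X=cloud(p); c=np.array([.5826,.1263]); pads(p,c,-20.25,z)
k=(np.hypot(X[...,0]-c[0],X[...,1]-c[1])<.075)&(np.abs(X[...,2]-z)<.006)
Q=X[k]; A=np.c_[Q[:,:2]-c,np.ones(len(Q))]; s=np.linalg.lstsq(A,Q[:,2],rcond=None)[0]; print('plane',s.round(4),k.sum())
E
```

```text
[0.5824197  0.12571801 0.14987455] 7.55 0.12637455019015612
(0.036, 0.038) [-0.0182 -0.0046] 1368
(0.036, -0.038) [-0.0156 -0.0012] 12
(-0.036, -0.038) [0.0008 0.0001] 331
(-0.036, 0.038) [0.0006 0.0003] 374
(array([0.58332666, 0.126558  ]), np.float64(-20.116846316983786), array([7.33808935e-05, 7.33808935e-05]))
plane [-0.0032  0.0002  0.1263] 15906
```

View pics/w4.png

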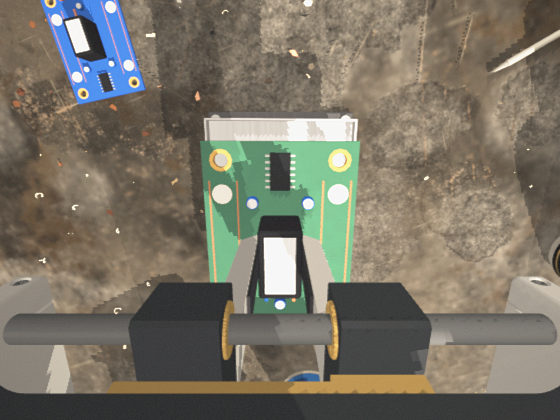

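The board hangs level, with its rear holes at (220,160) and (338,160) parallel to the chassis rear wall at (280,128). It's off by about (+0.7, +0.3) mm. I'll correct that and lower to just above the tips.

>>> step_arm([
  {"dx": 0.006, "dy": -0.005, "dz": 0.2, "rx": 0, "ry": 0, "rz": 0.001, "claw": 1},
  {"dx": 0, "dy": 0, "dz": 0.2, "rx": 0, "ry": 0, "rz": 0, "claw": 1},
  {"dx": 0, "dy": 0, "dz": 0.06, "rx": 0, "ry": 0, "rz": 0, "claw": 1},
  {"dx": 0, "dy": 0, "dz": 0, "rx": 0, "ry": 0, "rz": 0, "claw": 1},
  {"dx": 0, "dy": 0, "dz": 0, "rx": 0, "ry": 0, "rz": 0, "claw": 1},
])

```text
time_s: 8.05
ee_pos: [0.5822, 0.1256, 0.1047]
eef_rot: [3.141, 0.001, 2.788]
force: [0.3, 0.1, -2.2]
grip_width: 0.0258
grip_force: 25.0
```

```bash
python3 - <<'E'
from h import *
p=shot('wrist'); save(p,'w5'); o=telemetry.get_obs(); z=o['ee_pos'][2]-.0275+.004; print(o['ee_pos'],o['time_s'],z)
c=np.array([.5826,.1263]); pads(p,c,-20.25,z)
cv2.imwrite('pics/c5.png',cv2.resize(p['img'][100:220,180:380,::-1],(800,480),interpolation=cv2.INTER_CUBIC))
th=np.radians(-20.25)
for y in(.038,-.038): print([np.round((np.array(proj(p,[*(c+[np.cos(th)*-.058-np.sin(th)*y,np.sin(th)*-.058+np.cos(th)*y]),h]))-[180,100])*4) for h in(.07,z)])
E
```

```text
[0.58223921 0.12578383 0.10476658] 8.1 0.08126657536505147
(0.036, 0.038) [-0.0178 -0.0054] 1365
(0.036, -0.038) [-0.0155 -0.0021] 12
(-0.036, -0.038) [ 0.0008 -0.0005] 328
(-0.036, 0.038) [ 0.0012 -0.0003] 373
(array([0.58354516, 0.12579242]), np.float64(-20.430018767198536), array([0.00016084, 0.00016084]))
[array([625., 227.]), array([639., 234.])]
[array([173., 227.]), array([160., 234.])]
```

View pics/c5.png

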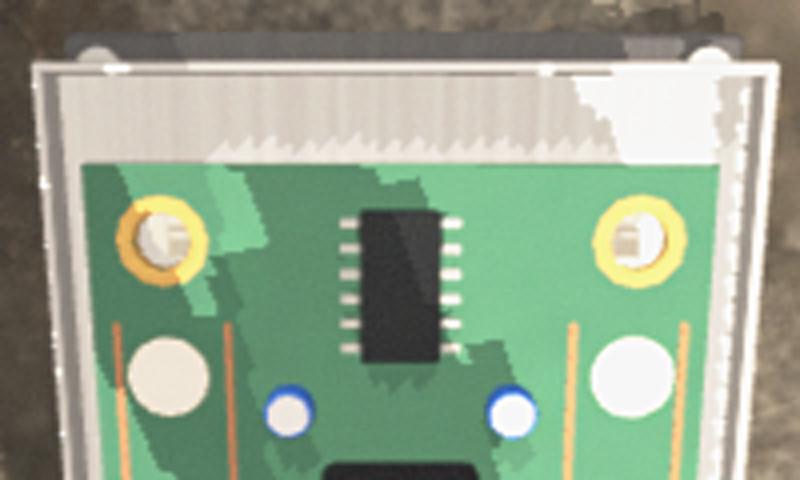

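The prong tips show in the rear holes at (178,241) and (626,242), against hole centres of (162,241) and (640,241). With parallax I'd expect the tips about 7 px higher, so the board needs about +1 mm along chassis x, which is tool −x. Then I'll lower onto the prongs.

>>> step_arm([
  {"dx": -0.01, "dy": 0, "dz": 0.03, "rx": 0, "ry": 0, "rz": 0, "claw": 1},
  {"dx": 0, "dy": 0, "dz": 0.03, "rx": 0, "ry": 0, "rz": 0, "claw": 1},
  {"dx": 0, "dy": 0, "dz": 0.03, "rx": 0, "ry": 0, "rz": 0, "claw": 1},
  {"dx": 0, "dy": 0, "dz": 0.03, "rx": 0, "ry": 0, "rz": 0, "claw": 1},
  {"dx": 0, "dy": 0, "dz": 0, "rx": 0, "ry": 0, "rz": 0, "claw": 1},
  {"dx": 0, "dy": 0, "dz": 0, "rx": 0, "ry": 0, "rz": 0, "claw": 1},
])

```text
time_s: 8.7
ee_pos: [0.5823, 0.1259, 0.0912]
eef_rot: [-3.141, -0.001, 2.789]
force: [-3.2, 2.1, -1.6]
grip_width: 0.026
grip_force: 25.0
```

```bash
python3 - <<'E'
from h import *
p=shot('wrist'); save(p,'w6'); o=telemetry.get_obs(); z=o['ee_pos'][2]-.0275+.004; print(o['ee_pos'],o['time_s'],z,o['force'],o['moment'])
cv2.imwrite('pics/c6.png',cv2.resize(p['img'][100:220,180:380,::-1],(800,480),interpolation=cv2.INTER_CUBIC))
E
```

```text
[0.5823063  0.125832   0.09135961] 8.75 0.0678596094306335 [-3.28523506  2.71994497 -0.56307522] [ 0.36451443  0.76658412 -0.00386014]
```

View pics/c6.png

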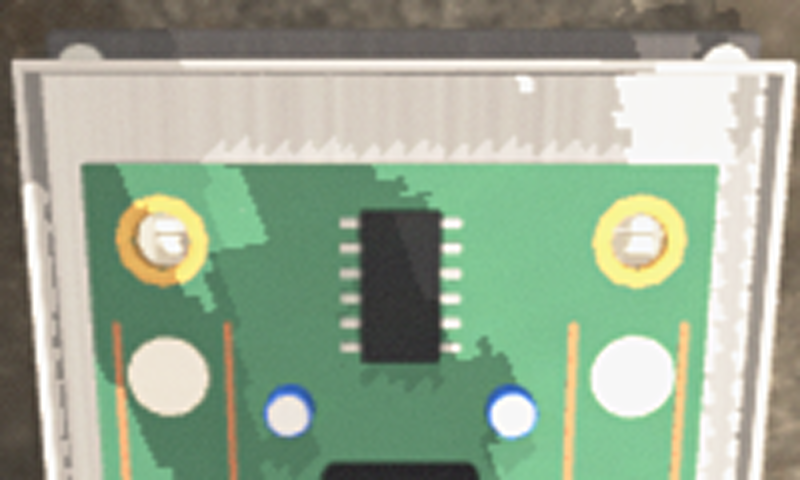

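The prong tips now sit centred in both rear holes, at (168,238) and (635,238). A sideways load of about 4 N along tool +x shows contact, so I'll ease that way.

>>> step_arm([
  {"dx": 0.007, "dy": 0.003, "dz": 0, "rx": 0, "ry": 0, "rz": 0, "claw": 1},
  {"dx": 0, "dy": 0, "dz": 0, "rx": 0, "ry": 0, "rz": 0, "claw": 1},
  {"dx": 0, "dy": 0, "dz": 0, "rx": 0, "ry": 0, "rz": 0, "claw": 1},
  {"dx": 0, "dy": 0, "dz": 0, "rx": 0, "ry": 0, "rz": 0, "claw": 1},
])

```text
time_s: 9.15
ee_pos: [0.5821, 0.1262, 0.0915]
eef_rot: [3.142, 0.0, 2.789]
force: [-1.9, -0.6, -0.7]
grip_width: 0.0257
grip_force: 25.0
```

>>> step_arm([
  {"dx": 0.004, "dy": -0.002, "dz": 0.01, "rx": 0, "ry": 0, "rz": 0, "claw": 1},
  {"dx": 0, "dy": 0, "dz": 0.01, "rx": 0, "ry": 0, "rz": 0, "claw": 1},
  {"dx": 0, "dy": 0, "dz": 0, "rx": 0, "ry": 0, "rz": 0, "claw": 1},
  {"dx": 0, "dy": 0, "dz": 0, "rx": 0, "ry": 0, "rz": 0, "claw": 1},
  {"dx": 0, "dy": 0, "dz": 0, "rx": 0, "ry": 0, "rz": 0, "claw": 1},
])

```text
time_s: 9.65
ee_pos: [0.5815, 0.1262, 0.0894]
eef_rot: [-3.142, -0.0, 2.789]
force: [-2.3, 0.8, -0.4]
grip_width: 0.026
grip_force: 25.0
```

>>> step_arm([
  {"dx": 0.005, "dy": 0, "dz": 0.01, "rx": 0, "ry": 0, "rz": 0, "claw": 1},
  {"dx": 0, "dy": 0, "dz": 0, "rx": 0, "ry": 0, "rz": 0, "claw": 1},
  {"dx": 0, "dy": 0, "dz": 0, "rx": 0, "ry": 0, "rz": 0, "claw": 1},
  {"dx": 0, "dy": 0, "dz": 0, "rx": 0, "ry": 0, "rz": 0, "claw": 0.55},
  {"dx": 0, "dy": 0, "dz": 0, "rx": 0, "ry": 0, "rz": 0, "claw": 0.55},
  {"dx": 0, "dy": 0, "dz": 0, "rx": 0, "ry": 0, "rz": 0, "claw": 0.55},
  {"dx": 0, "dy": 0, "dz": 0, "rx": 0, "ry": 0, "rz": 0, "claw": 0.55},
  {"dx": 0, "dy": 0, "dz": 0, "rx": 0, "ry": 0, "rz": 0, "claw": 0.55},
])

```text
time_s: 10.45
ee_pos: [0.5811, 0.1263, 0.0885]
eef_rot: [-3.142, 0.0, 2.789]
force: [-0.2, 0.3, 0.2]
grip_width: 0.0422
grip_force: 0.0
```

>>> step_arm([
  {"dx": 0, "dy": 0, "dz": -0.3, "rx": 0, "ry": 0, "rz": 0, "claw": 0.55},
  {"dx": 0, "dy": 0, "dz": -0.4, "rx": 0, "ry": 0, "rz": 0, "claw": 0.55},
  {"dx": 0, "dy": 0, "dz": -0.3, "rx": 0, "ry": 0, "rz": 0, "claw": 1},
  {"dx": 0, "dy": 0, "dz": 0, "rx": 0, "ry": 0, "rz": 0, "claw": 1},
  {"dx": 0, "dy": 0, "dz": 0, "rx": 0, "ry": 0, "rz": 0, "claw": 1},
  {"dx": 0, "dy": 0, "dz": 0, "rx": 0, "ry": 0, "rz": 0, "claw": 1},
  {"dx": 0, "dy": 0, "dz": 0, "rx": 0, "ry": 0, "rz": 0, "claw": 1},
])

```text
time_s: 11.15
ee_pos: [0.5807, 0.1262, 0.1871]
eef_rot: [-3.141, -0.002, 2.789]
force: [0.3, -0.4, -0.1]
grip_width: 0.0057
grip_force: 0.0
```

```bash
cat >> h.py <<'E'
def heights(p,c,yaw):
    "board-top height round each hole/pad, chassis floor height"
    X=cloud(p); th=np.radians(yaw); R=np.array([[np.cos(th),-np.sin(th)],[np.sin(th),np.cos(th)]])
    L=(X[...,:2]-c)@R
    for i,(a,b) in enumerate(((1,1),(1,-1),(-1,-1),(-1,1))):
        k=(np.abs(L[...,0]-a*.046)<.006)&(np.abs(L[...,1]-b*.038)<.009); print('corner',i,np.nanmedian(X[k][:,2]).round(4) if k.any() else None,k.sum())
    k=(np.abs(L[...,0]+.077)<.004)&(np.abs(L[...,1])<.045); print('floor',np.nanmedian(X[k][:,2]).round(4),k.sum())
E
python3 - <<'E'
from h import *
p=shot('wrist'); save(p,'w7'); o=telemetry.get_obs(); print(o['ee_pos'],o['time_s'],o['force'],o['grip_width'])
c=np.array([.5826,.1263]); heights(p,c,-20.25); pads(p,c,-20.25,.066)
p=shot('top'); heights(p,c,-20.25)
E
```

```text
[0.58077865 0.12628174 0.18734918] 11.2 [-0.07163017  0.27671426 -0.92390619] 0.0018503254569765838
corner 0 0.0649 172
corner 1 0.0649 171
corner 2 0.0648 232
corner 3 0.0648 226
floor 0.0412 694
(0.036, 0.038) [-0.0014 -0.0003] 176
(0.036, -0.038) [-0.0025  0.0018] 194
(-0.036, -0.038) [ 0.0004 -0.0003] 191
(-0.036, 0.038) [0.0006 0.0004] 190
(array([0.58184118, 0.12671239]), np.float64(-20.6849179791952), array([0.00092064, 0.00209638, 0.00165862, 0.0009794 ]))
corner 0 None 0
corner 1 0.4706 30
corner 2 None 0
corner 3 0.4783 58
floor 0.5013 167
```

View pics/w7.png

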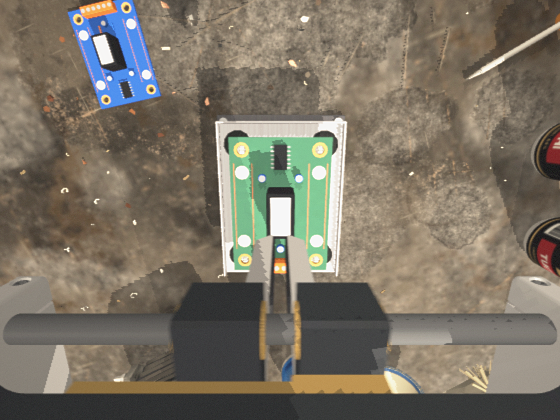

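The board rests level with its top at 0.0648 m. The floor is at 0.0412, so the underside sits about 7.6 mm above the shoulders, as expected for tips in the holes. Now to pad0.

>>> step_arm([
  {"dx": -0.19, "dy": 0.19, "dz": 0, "rx": 0, "ry": 0, "rz": 0, "claw": 1},
  {"dx": -0.185, "dy": 0.199, "dz": 0, "rx": 0, "ry": 0, "rz": 0, "claw": 1},
  {"dx": 0, "dy": 0, "dz": 0.4, "rx": 0, "ry": 0, "rz": 0, "claw": 1},
  {"dx": 0, "dy": 0, "dz": 0.4, "rx": 0, "ry": 0, "rz": 0, "claw": 1},
  {"dx": 0, "dy": 0, "dz": 0.2, "rx": 0, "ry": 0, "rz": 0, "claw": 1},
  {"dx": 0, "dy": 0, "dz": 0, "rx": 0, "ry": 0, "rz": 0, "claw": 1},
  {"dx": 0, "dy": 0, "dz": 0, "rx": 0, "ry": 0, "rz": 0, "claw": 1},
])

```text
time_s: 11.95
ee_pos: [0.63, 0.1499, 0.089]
eef_rot: [3.141, 0.0, 2.789]
force: [1.0, 0.7, 0.7]
grip_width: 0.0001
grip_force: 0.0
```

```bash
python3 - <<'E'
from h import *
delta([.6294,.1496,.0818],159.75); print(telemetry.get_obs()['force'],telemetry.get_obs()['grip_width'])
E
```

```text
shift [ 0.004 -0.005  0.072]
turn [0. 0. 0.]
[1.00409919 0.6984433  0.69535873] 0.00012023696450370105
```

>>> step_arm([
  {"dx": 0.004, "dy": -0.005, "dz": 0.03, "rx": 0, "ry": 0, "rz": 0, "claw": 1},
  {"dx": 0, "dy": 0, "dz": 0.03, "rx": 0, "ry": 0, "rz": 0, "claw": 1},
  {"dx": 0, "dy": 0, "dz": 0.02, "rx": 0, "ry": 0, "rz": 0, "claw": 1},
  {"dx": 0, "dy": 0, "dz": 0.01, "rx": 0, "ry": 0, "rz": 0, "claw": 1},
  {"dx": 0, "dy": 0, "dz": 0, "rx": 0, "ry": 0, "rz": 0, "claw": 1},
  {"dx": 0, "dy": 0, "dz": 0, "rx": 0, "ry": 0, "rz": 0, "claw": 1},
])

```text
time_s: 12.55
ee_pos: [0.6293, 0.1496, 0.0797]
eef_rot: [3.141, 0.0, 2.789]
force: [0.6, -0.2, 0.6]
grip_width: 0.0004
grip_force: 0.6
```

>>> step_arm([
  {"dx": 0, "dy": 0, "dz": 0.01, "rx": 0, "ry": 0, "rz": 0, "claw": 1},
  {"dx": 0, "dy": 0, "dz": 0.01, "rx": 0, "ry": 0, "rz": 0, "claw": 1},
  {"dx": 0, "dy": 0, "dz": 0, "rx": 0, "ry": 0, "rz": 0, "claw": 1},
  {"dx": 0, "dy": 0, "dz": 0, "rx": 0, "ry": 0, "rz": 0, "claw": 1},
])

```text
time_s: 12.95
ee_pos: [0.6293, 0.1496, 0.0775]
eef_rot: [3.141, 0.0, 2.789]
force: [2.0, 0.2, 2.6]
grip_width: 0.0003
grip_force: 1.1
```

>>> step_arm([
  {"dx": 0, "dy": 0, "dz": 0.01, "rx": 0, "ry": 0, "rz": 0, "claw": 1},
  {"dx": 0, "dy": 0, "dz": 0.015, "rx": 0, "ry": 0, "rz": 0, "claw": 1},
  {"dx": 0, "dy": 0, "dz": 0, "rx": 0, "ry": 0, "rz": 0, "claw": 1},
  {"dx": 0, "dy": 0, "dz": 0, "rx": 0, "ry": 0, "rz": 0, "claw": 1},
])

```text
time_s: 13.35
ee_pos: [0.6292, 0.1496, 0.0749]
eef_rot: [3.142, 0.0, 2.789]
force: [2.0, 1.1, 3.2]
grip_width: 0.0005
grip_force: 1.6
```

>>> step_arm([
  {"dx": 0, "dy": 0, "dz": 0.01, "rx": 0, "ry": 0, "rz": 0, "claw": 1},
  {"dx": 0, "dy": 0, "dz": 0.015, "rx": 0, "ry": 0, "rz": 0, "claw": 1},
  {"dx": 0, "dy": 0, "dz": 0, "rx": 0, "ry": 0, "rz": 0, "claw": 1},
  {"dx": 0, "dy": 0, "dz": 0, "rx": 0, "ry": 0, "rz": 0, "claw": 1},
])

```text
time_s: 13.75
ee_pos: [0.6292, 0.1495, 0.0725]
eef_rot: [3.141, 0.0, 2.789]
force: [1.3, 0.2, 4.2]
grip_width: 0.0006
grip_force: 2.2
```

>>> step_arm([
  {"dx": 0, "dy": 0, "dz": 0.01, "rx": 0, "ry": 0, "rz": 0, "claw": 1},
  {"dx": 0, "dy": 0, "dz": 0.015, "rx": 0, "ry": 0, "rz": 0, "claw": 1},
  {"dx": 0, "dy": 0, "dz": 0, "rx": 0, "ry": 0, "rz": 0, "claw": 1},
  {"dx": 0, "dy": 0, "dz": 0, "rx": 0, "ry": 0, "rz": 0, "claw": 1},
])

```text
time_s: 14.15
ee_pos: [0.629, 0.1495, 0.0697]
eef_rot: [-3.141, -0.001, 2.789]
force: [-0.2, 0.7, 3.9]
grip_width: 0.0008
grip_force: 1.7
```

>>> step_arm([
  {"dx": 0, "dy": 0, "dz": 0.01, "rx": 0, "ry": 0, "rz": 0, "claw": 1},
  {"dx": 0, "dy": 0, "dz": 0.015, "rx": 0, "ry": 0, "rz": 0, "claw": 1},
  {"dx": 0, "dy": 0, "dz": 0, "rx": 0, "ry": 0, "rz": 0, "claw": 1},
  {"dx": 0, "dy": 0, "dz": 0, "rx": 0, "ry": 0, "rz": 0, "claw": 1},
])

```text
time_s: 14.55
ee_pos: [0.629, 0.1495, 0.0675]
eef_rot: [-3.141, -0.0, 2.789]
force: [-1.9, -0.2, 5.0]
grip_width: 0.0005
grip_force: 2.4
```

```bash
cat >> h.py <<'E'
def chk():
    p=shot('wrist'); o=telemetry.get_obs(); print(o['ee_pos'].round(4),o['time_s'],o['force'].round(1))
    heights(p,np.array([.5824,.1265]),-20.3); return p
E
python3 -c "
from h import *
save(chk(),'w8')"
```

```text
[0.6291 0.1495 0.0675] 14.6 [-0.9 -0.7  4.5]
corner 0 0.1379 8
corner 1 0.0566 505
corner 2 0.0615 767
corner 3 0.0546 679
floor 0.0322 1758
```

Corner 0 has clicked: the board tilts towards it by about 0.1 rad and its top is about 1.5 mm above its seated height. I'll release slowly and go round to pad1.

>>> step_arm([
  {"dx": 0, "dy": 0, "dz": -0.06, "rx": 0, "ry": 0, "rz": 0, "claw": 1},
  {"dx": 0, "dy": 0, "dz": -0.08, "rx": 0, "ry": 0, "rz": 0, "claw": 1},
  {"dx": 0, "dy": 0, "dz": -0.3, "rx": 0, "ry": 0, "rz": 0, "claw": 1},
  {"dx": 0, "dy": -0.26, "dz": -0.25, "rx": 0, "ry": 0, "rz": 0, "claw": 1},
  {"dx": 0, "dy": -0.25, "dz": 0, "rx": 0, "ry": 0, "rz": 0, "claw": 1},
  {"dx": 0, "dy": -0.25, "dz": 0.2, "rx": 0, "ry": 0, "rz": 0, "claw": 1},
  {"dx": 0, "dy": 0, "dz": 0, "rx": 0, "ry": 0, "rz": 0, "claw": 1},
])

```text
time_s: 15.3
ee_pos: [0.6014, 0.076, 0.115]
eef_rot: [-3.14, -0.003, 2.786]
force: [0.4, 0.7, -1.7]
grip_width: 0.0
grip_force: 0.0
```

```bash
python3 -c "
from h import *
p=chk();save(p,'w9'); pads(p,np.array([.5824,.1265]),-20.3,.064);delta([.6030,.0784,.0818],159.75)"
```

```text
[0.6024 0.0773 0.1162] 15.35 [0.3 0.4 0.3]
corner 0 0.0589 521
corner 1 0.065 20
corner 2 0.0696 467
corner 3 0.0629 441
floor 0.0404 1284
(0.036, 0.038) [-0.0022 -0.0006] 246
(0.036, -0.038) [-0.0167 -0.0008] 14
(-0.036, -0.038) [ 0.0037 -0.0018] 419
(-0.036, 0.038) [0.0002 0.    ] 322
(array([0.58341722, 0.12590884]), np.float64(-18.69773361572871), array([0.00285864, 0.00204553, 0.00130675]))
shift [-0.003  0.013  0.344]
turn [-0.    -0.001 -0.001]
```

>>> step_arm([
  {"dx": 0, "dy": 0.01, "dz": 0.2, "rx": 0, "ry": 0, "rz": 0, "claw": 1},
  {"dx": 0, "dy": 0, "dz": 0.1, "rx": 0, "ry": 0, "rz": 0, "claw": 1},
  {"dx": 0, "dy": 0, "dz": 0.04, "rx": 0, "ry": 0, "rz": 0, "claw": 1},
  {"dx": 0, "dy": 0, "dz": 0.02, "rx": 0, "ry": 0, "rz": 0, "claw": 1},
  {"dx": 0, "dy": 0, "dz": 0.02, "rx": 0, "ry": 0, "rz": 0, "claw": 1},
  {"dx": 0, "dy": 0, "dz": 0.02, "rx": 0, "ry": 0, "rz": 0, "claw": 1},
  {"dx": 0, "dy": 0, "dz": 0, "rx": 0, "ry": 0, "rz": 0, "claw": 1},
  {"dx": 0, "dy": 0, "dz": 0, "rx": 0, "ry": 0, "rz": 0, "claw": 1},
])

```text
time_s: 16.15
ee_pos: [0.6033, 0.0791, 0.0766]
eef_rot: [3.142, 0.0, 2.789]
force: [-0.2, 0.3, -0.5]
grip_width: 0.0008
grip_force: 0.0
```

>>> step_arm([
  {"dx": 0, "dy": 0, "dz": 0.015, "rx": 0, "ry": 0, "rz": 0, "claw": 1},
  {"dx": 0, "dy": 0, "dz": 0.015, "rx": 0, "ry": 0, "rz": 0, "claw": 1},
  {"dx": 0, "dy": 0, "dz": 0, "rx": 0, "ry": 0, "rz": 0, "claw": 1},
  {"dx": 0, "dy": 0, "dz": 0, "rx": 0, "ry": 0, "rz": 0, "claw": 1},
])

```text
time_s: 16.55
ee_pos: [0.6034, 0.0792, 0.0735]
eef_rot: [3.142, 0.0, 2.789]
force: [0.7, -0.1, 1.7]
grip_width: 0.0006
grip_force: 0.8
```

>>> step_arm([
  {"dx": 0, "dy": 0, "dz": 0.015, "rx": 0, "ry": 0, "rz": 0, "claw": 1},
  {"dx": 0, "dy": 0, "dz": 0.015, "rx": 0, "ry": 0, "rz": 0, "claw": 1},
  {"dx": 0, "dy": 0, "dz": 0, "rx": 0, "ry": 0, "rz": 0, "claw": 1},
  {"dx": 0, "dy": 0, "dz": 0, "rx": 0, "ry": 0, "rz": 0, "claw": 1},
])

```text
time_s: 16.95
ee_pos: [0.6034, 0.0792, 0.0705]
eef_rot: [3.142, 0.0, 2.789]
force: [0.8, -1.1, 3.4]
grip_width: 0.0008
grip_force: 1.6
```

```bash
python3 -c "
from h import *
p=chk()"
```

```text
[0.6034 0.0792 0.0705] 17.0 [1.9 0.2 4.1]
corner 0 0.0531 666
corner 1 0.1407 10
corner 2 0.0579 653
corner 3 0.058 656
floor 0.0354 1797
```

>>> step_arm([
  {"dx": 0, "dy": 0, "dz": 0.02, "rx": 0, "ry": 0, "rz": 0, "claw": 1},
  {"dx": 0, "dy": 0, "dz": 0.02, "rx": 0, "ry": 0, "rz": 0, "claw": 1},
  {"dx": 0, "dy": 0, "dz": 0, "rx": 0, "ry": 0, "rz": 0, "claw": 1},
  {"dx": 0, "dy": 0, "dz": 0, "rx": 0, "ry": 0, "rz": 0, "claw": 1},
])

```text
time_s: 17.4
ee_pos: [0.6034, 0.0791, 0.0666]
eef_rot: [3.141, 0.0, 2.789]
force: [1.2, -1.4, 6.1]
grip_width: 0.0005
grip_force: 2.6
```

```bash
python3 -c "
from h import *
p=chk()"
```

```text
[0.6034 0.0792 0.0666] 17.45 [ 0.1 -0.1  5.4]
corner 0 0.0494 667
corner 1 0.1375 9
corner 2 0.0542 670
corner 3 0.0543 663
floor 0.0317 1810
```

Both front corners are now down and equal, and pushing harder changes nothing. The rear pair still sits about 7 mm up. On to pad2.

>>> step_arm([
  {"dx": 0, "dy": 0, "dz": -0.07, "rx": 0, "ry": 0, "rz": 0, "claw": 1},
  {"dx": 0, "dy": 0, "dz": -0.1, "rx": 0, "ry": 0, "rz": 0, "claw": 1},
  {"dx": 0, "dy": 0, "dz": -0.2, "rx": 0, "ry": 0, "rz": 0, "claw": 1},
  {"dx": 0.24, "dy": 0, "dz": 0, "rx": 0, "ry": 0, "rz": 0, "claw": 1},
  {"dx": 0.24, "dy": 0, "dz": 0, "rx": 0, "ry": 0, "rz": 0, "claw": 1},
  {"dx": 0.24, "dy": 0, "dz": 0, "rx": 0, "ry": 0, "rz": 0, "claw": 1},
  {"dx": 0, "dy": 0, "dz": 0, "rx": 0, "ry": 0, "rz": 0, "claw": 1},
  {"dx": 0, "dy": 0, "dz": 0, "rx": 0, "ry": 0, "rz": 0, "claw": 1},
])

```text
time_s: 18.25
ee_pos: [0.536, 0.1042, 0.1042]
eef_rot: [3.141, 0.001, 2.789]
force: [0.2, -0.1, 0.5]
grip_width: 0.0005
grip_force: 0.0
```

```bash
python3 -c "
from h import *
p=chk();delta([.5354,.1034,.0818],159.75); pads(p,np.array([.5824,.1265]),-20.3,.062)"
```

```text
[0.5363 0.104  0.104 ] 18.3 [ 0.4  0.9 -0.1]
corner 0 None 0
corner 1 None 0
corner 2 0.125 2195
corner 3 0.1967 2206
floor 0.0407 1154
shift [ 0.007 -0.009  0.222]
turn [0.    0.001 0.   ]
(0.036, 0.038) [-0.0042  0.0049] 36
(0.036, -0.038) [-0.0045  0.0033] 13
(-0.036, -0.038) [-0.0204  0.0073] 94
(-0.036, 0.038) [0.0009 0.    ] 275
(array([0.57973299, 0.12934941]), np.float64(-20.71608778180865), array([0.0029263 , 0.00155676, 0.00433365]))
```

>>> step_arm([
  {"dx": 0.006, "dy": -0.006, "dz": 0.15, "rx": 0, "ry": 0, "rz": 0, "claw": 1},
  {"dx": 0, "dy": 0, "dz": 0.06, "rx": 0, "ry": 0, "rz": 0, "claw": 1},
  {"dx": 0, "dy": 0, "dz": 0.025, "rx": 0, "ry": 0, "rz": 0, "claw": 1},
  {"dx": 0, "dy": 0, "dz": 0.025, "rx": 0, "ry": 0, "rz": 0, "claw": 1},
  {"dx": 0, "dy": 0, "dz": 0.025, "rx": 0, "ry": 0, "rz": 0, "claw": 1},
  {"dx": 0, "dy": 0, "dz": 0, "rx": 0, "ry": 0, "rz": 0, "claw": 1},
  {"dx": 0, "dy": 0, "dz": 0, "rx": 0, "ry": 0, "rz": 0, "claw": 1},
])

```text
time_s: 19.0
ee_pos: [0.5351, 0.1037, 0.0752]
eef_rot: [3.141, 0.0, 2.789]
force: [-0.9, -1.9, 1.7]
grip_width: 0.0007
grip_force: 1.3
```

>>> step_arm([
  {"dx": 0, "dy": 0, "dz": 0.015, "rx": 0, "ry": 0, "rz": 0, "claw": 1},
  {"dx": 0, "dy": 0, "dz": 0.015, "rx": 0, "ry": 0, "rz": 0, "claw": 1},
  {"dx": 0, "dy": 0, "dz": 0, "rx": 0, "ry": 0, "rz": 0, "claw": 1},
  {"dx": 0, "dy": 0, "dz": 0, "rx": 0, "ry": 0, "rz": 0, "claw": 1},
])

```text
time_s: 19.4
ee_pos: [0.5351, 0.1037, 0.0722]
eef_rot: [3.141, 0.001, 2.789]
force: [-0.3, -2.6, 4.7]
grip_width: 0.0007
grip_force: 2.2
```

>>> step_arm([
  {"dx": 0, "dy": 0, "dz": 0.015, "rx": 0, "ry": 0, "rz": 0, "claw": 1},
  {"dx": 0, "dy": 0, "dz": 0.015, "rx": 0, "ry": 0, "rz": 0, "claw": 1},
  {"dx": 0, "dy": 0, "dz": 0, "rx": 0, "ry": 0, "rz": 0, "claw": 1},
  {"dx": 0, "dy": 0, "dz": 0, "rx": 0, "ry": 0, "rz": 0, "claw": 1},
])

```text
time_s: 19.8
ee_pos: [0.5351, 0.1038, 0.0692]
eef_rot: [3.141, 0.001, 2.789]
force: [-1.0, -1.1, 6.0]
grip_width: 0.0001
grip_force: 2.8
```

>>> step_arm([
  {"dx": 0, "dy": 0, "dz": 0.015, "rx": 0, "ry": 0, "rz": 0, "claw": 1},
  {"dx": 0, "dy": 0, "dz": 0.01, "rx": 0, "ry": 0, "rz": 0, "claw": 1},
  {"dx": 0, "dy": 0, "dz": 0, "rx": 0, "ry": 0, "rz": 0, "claw": 1},
  {"dx": 0, "dy": 0, "dz": 0, "rx": 0, "ry": 0, "rz": 0, "claw": 1},
])

```text
time_s: 20.2
ee_pos: [0.5349, 0.1038, 0.0663]
eef_rot: [3.141, -0.0, 2.789]
force: [0.2, 1.0, -1.5]
grip_width: 0.0005
grip_force: 0.0
```

```bash
python3 -c "
from h import *
p=chk();save(p,'w10')
p=shot('scene');save(p,'s10')"
```

```text
[0.5349 0.1038 0.0664] 20.25 [-1.9 -0.4  4. ]
corner 0 0.0492 205
corner 1 0.0492 75
corner 2 0.0878 2112
corner 3 0.1579 2295
floor 0.033 1551
```

Corner 2 clicked, since the force dropped to zero. The front corners are at seated height, 16.2 mm above the floor. On to pad3.

>>> step_arm([
  {"dx": 0, "dy": 0, "dz": -0.07, "rx": 0, "ry": 0, "rz": 0, "claw": 1},
  {"dx": 0, "dy": 0, "dz": -0.1, "rx": 0, "ry": 0, "rz": 0, "claw": 1},
  {"dx": 0, "dy": 0, "dz": -0.4, "rx": 0, "ry": 0, "rz": 0, "claw": 1},
  {"dx": 0, "dy": 0.25, "dz": 0, "rx": 0, "ry": 0, "rz": 0, "claw": 1},
  {"dx": 0, "dy": 0.25, "dz": 0, "rx": 0, "ry": 0, "rz": 0, "claw": 1},
  {"dx": 0, "dy": 0.26, "dz": 0.2, "rx": 0, "ry": 0, "rz": 0, "claw": 1},
  {"dx": 0, "dy": 0, "dz": 0, "rx": 0, "ry": 0, "rz": 0, "claw": 1},
  {"dx": 0, "dy": 0, "dz": 0, "rx": 0, "ry": 0, "rz": 0, "claw": 1},
])

```text
time_s: 21.1
ee_pos: [0.561, 0.1751, 0.1037]
eef_rot: [-3.141, -0.0, 2.789]
force: [0.3, -1.3, 0.9]
grip_width: 0.0004
grip_force: 0.0
```

```bash
python3 -c "
from h import *
p=chk();delta([.5618,.1746,.0818],159.75)"
```

```text
[0.5612 0.1747 0.1042] 21.15 [-0.2 -0.3 -0.2]
corner 0 None 0
corner 1 None 0
corner 2 0.1957 2189
corner 3 0.1244 2165
floor 0.0408 1198
shift [-0.006  0.001  0.224]
turn [0. 0. 0.]
```

>>> step_arm([
  {"dx": -0.006, "dy": 0, "dz": 0.15, "rx": 0, "ry": 0, "rz": 0, "claw": 1},
  {"dx": 0, "dy": 0, "dz": 0.06, "rx": 0, "ry": 0, "rz": 0, "claw": 1},
  {"dx": 0, "dy": 0, "dz": 0.025, "rx": 0, "ry": 0, "rz": 0, "claw": 1},
  {"dx": 0, "dy": 0, "dz": 0.025, "rx": 0, "ry": 0, "rz": 0, "claw": 1},
  {"dx": 0, "dy": 0, "dz": 0.025, "rx": 0, "ry": 0, "rz": 0, "claw": 1},
  {"dx": 0, "dy": 0, "dz": 0, "rx": 0, "ry": 0, "rz": 0, "claw": 1},
  {"dx": 0, "dy": 0, "dz": 0, "rx": 0, "ry": 0, "rz": 0, "claw": 1},
])

```text
time_s: 21.85
ee_pos: [0.5618, 0.1748, 0.0751]
eef_rot: [3.141, 0.0, 2.789]
force: [-0.2, -0.7, 0.7]
grip_width: 0.0007
grip_force: 0.0
```

>>> step_arm([
  {"dx": 0, "dy": 0, "dz": 0.015, "rx": 0, "ry": 0, "rz": 0, "claw": 1},
  {"dx": 0, "dy": 0, "dz": 0.015, "rx": 0, "ry": 0, "rz": 0, "claw": 1},
  {"dx": 0, "dy": 0, "dz": 0, "rx": 0, "ry": 0, "rz": 0, "claw": 1},
  {"dx": 0, "dy": 0, "dz": 0, "rx": 0, "ry": 0, "rz": 0, "claw": 1},
])

```text
time_s: 22.25
ee_pos: [0.5619, 0.1749, 0.072]
eef_rot: [3.141, 0.0, 2.789]
force: [0.5, 0.2, 0.5]
grip_width: 0.0003
grip_force: 0.6
```

>>> step_arm([
  {"dx": 0, "dy": 0, "dz": 0.015, "rx": 0, "ry": 0, "rz": 0, "claw": 1},
  {"dx": 0, "dy": 0, "dz": 0.015, "rx": 0, "ry": 0, "rz": 0, "claw": 1},
  {"dx": 0, "dy": 0, "dz": 0, "rx": 0, "ry": 0, "rz": 0, "claw": 1},
  {"dx": 0, "dy": 0, "dz": 0, "rx": 0, "ry": 0, "rz": 0, "claw": 1},
])

```text
time_s: 22.65
ee_pos: [0.5619, 0.1748, 0.0689]
eef_rot: [3.141, 0.0, 2.789]
force: [1.9, 0.3, 3.0]
grip_width: 0.0003
grip_force: 1.4
```

>>> step_arm([
  {"dx": 0, "dy": 0, "dz": 0.02, "rx": 0, "ry": 0, "rz": 0, "claw": 1},
  {"dx": 0, "dy": 0, "dz": 0.02, "rx": 0, "ry": 0, "rz": 0, "claw": 1},
  {"dx": 0, "dy": 0, "dz": 0.015, "rx": 0, "ry": 0, "rz": 0, "claw": 1},
  {"dx": 0, "dy": 0, "dz": 0, "rx": 0, "ry": 0, "rz": 0, "claw": 1},
  {"dx": 0, "dy": 0, "dz": 0, "rx": 0, "ry": 0, "rz": 0, "claw": 1},
])

```text
time_s: 23.15
ee_pos: [0.5619, 0.1749, 0.0637]
eef_rot: [3.141, 0.0, 2.789]
force: [0.1, 0.0, 5.8]
grip_width: 0.0005
grip_force: 2.9
```

>>> step_arm([
  {"dx": 0, "dy": 0, "dz": -0.07, "rx": 0, "ry": 0, "rz": 0, "claw": 1},
  {"dx": 0, "dy": 0, "dz": -0.1, "rx": 0, "ry": 0, "rz": 0, "claw": 1},
  {"dx": 0, "dy": 0, "dz": -0.4, "rx": 0, "ry": 0, "rz": 0, "claw": 1},
  {"dx": -0.3, "dy": -0.38, "dz": -0.1, "rx": 0, "ry": 0, "rz": 0, "claw": 1},
  {"dx": -0.4, "dy": 0, "dz": -0.3, "rx": 0, "ry": 0, "rz": 0, "claw": 1},
  {"dx": -0.3, "dy": 0, "dz": -0.4, "rx": 0, "ry": 0, "rz": 0, "claw": 1},
  {"dx": 0, "dy": 0, "dz": 0, "rx": 0, "ry": 0, "rz": 0, "claw": 1},
  {"dx": 0, "dy": 0, "dz": 0, "rx": 0, "ry": 0, "rz": 0, "claw": 1},
])

```text
time_s: 23.95
ee_pos: [0.6426, 0.1043, 0.2011]
eef_rot: [3.141, 0.001, 2.788]
force: [0.7, 0.2, -1.0]
grip_width: 0.0004
grip_force: 0.0
```

```bash
python3 -c "
from h import *
p=chk();save(p,'w11');pads(p,np.array([.5824,.1265]),-20.3,.056)"
```

```text
[0.6418 0.1046 0.1999] 24.0 [-0.5  0.1 -0.3]
corner 0 0.3167 3057
corner 1 0.3155 3911
corner 2 0.0565 234
corner 3 0.0566 234
floor 0.0406 758
(0.036, 0.038) [-0.0005  0.0006] 165
(0.036, -0.038) [-0.0027  0.0021] 192
(-0.036, -0.038) [-0.0009 -0.    ] 201
(-0.036, 0.038) [-0.0003  0.0005] 195
(array([0.58127466, 0.1272998 ]), np.float64(-20.63731188546597), array([0.00048769, 0.00195999, 0.00116092, 0.00064067]))
```

```bash
python3 -c "
from h import *
p=shot('wrist'); X=cloud(p); X[X[...,2]>.062]=np.nan
th=np.radians(-20.3);R=np.array([[np.cos(th),-np.sin(th)],[np.sin(th),np.cos(th)]]);L=(X[...,:2]-[.5824,.1265])@R
for a in(.046,.025,0,-.025,-.046):
  for b in(.042,-.042):
    k=(abs(L[...,0]-a)<.006)&(abs(L[...,1]-b)<.006); print(a,b,np.nanmedian(X[k][:,2]).round(4),k.sum())
cv2.imwrite('pics/c11.png',cv2.resize(p['img'][80:250,190:370,::-1],(635,600),interpolation=cv2.INTER_CUBIC))"
```

```text
0.046 0.042 0.0568 127
0.046 -0.042 0.0568 123
0.025 0.042 0.0568 131
0.025 -0.042 0.0567 133
0 0.042 0.0566 133
0 -0.042 0.0568 135
-0.025 0.042 0.0567 145
-0.025 -0.042 0.0568 144
-0.046 0.042 0.0566 155
-0.046 -0.042 0.0566 156
```

View pics/c11.png

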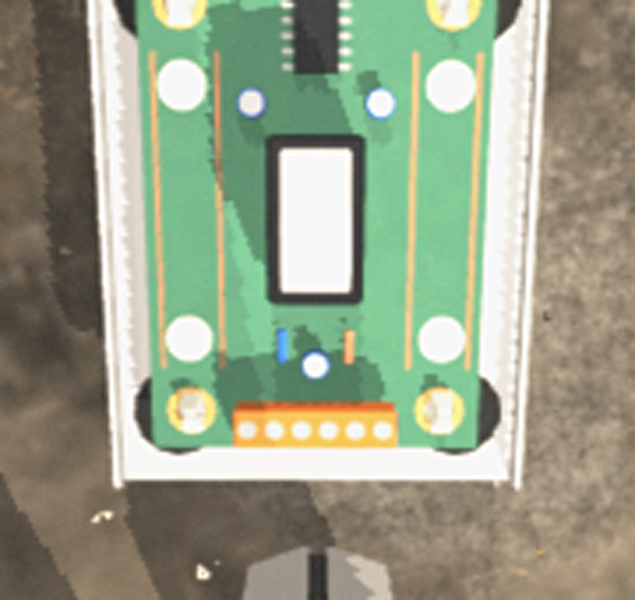

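The board is flat at 0.0567 m everywhere, 16 mm above the floor, which is its seated height. The prongs show through all four holes (front ones at (190,410) and (438,410)), the orange strip is at the open end (315,430), and the gripper is clear. Handing in.

```bash
python3 -c "
from station import hand_in
print(hand_in())"
```

```text
the job is handed in; nothing more can be done
None
```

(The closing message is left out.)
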